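Try second-hand tongs on a wooden egg

TASK

Show that the second-hand tongs with the blue grips still work: pick them up by their grips, squeeze them shut on the pale wooden egg on the orange-footed wire stand, and lift it about 10 cm up off the stand. Only the tongs may touch the egg, the orange stand stays standing where it is, and the white stand with its dark egg and the heart-shaped cutter are left alone. Finish while still holding the egg up in the jaws of the tongs, and keep holding it.

Things in the scene. Friction and masses are not known exactly. Their poses are not given: they have to be found in the camera images.
- tongs: Sprung steel kitchen tongs with blue grips lying on edge, 250 mm long, 125 g; two arms up to 22 mm high open and shut sideways. Origin at underside level midway between the grips; x to the jaws, y to the left arm, z up. Hinge pin at x = -110 mm, spring bow to -130, jaw middle at +100, jaw tips at +122.
- tongs_grip (a point): Middle between the tongs' blue grips, 11 mm above the underside. Grips: x -35 to +35 mm, z 0 to 22 mm, pinched from above across y. 53 mm over them when open, 30 mm shut on the egg. The spring pushes each out with 11 N when open, 17 N when shut on the egg: carry them part shut (44 mm over the grips, jaws still wide), then clamp the egg with 40 to 60 N.
- tongs_jaw (a point): Middle of the gap between the jaws, 100 mm ahead of tongs_grip, 11 mm above the underside; the egg's waist belongs here when they shut. Jaws are hollow plates 16 mm high (tongs z 3 to 19 mm); their lips are 76 mm apart when open, 100 mm over their outsides. Each mm off the width over the grips takes 1.9 mm off the gap.
- tongs_left (a joint): How far the left arm is squeezed, rad: 0 sprung open, about 0.11 with the jaws shut on the egg, stop at 0.18; the right arm moves equally.
- egg: Pale turned wooden egg, 46 mm diameter at the waist, 58 mm high, 30 to 65 g, blunt end down on the ring of the orange-footed stand. Origin at the lowest point of its blunt end.
- egg_waist (a point): Middle of the pale egg's widest part, 23 mm above its blunt end; at the start about 68 mm above the worktop, 16 mm above the top of the stand's ring.
- stand_orange: Loose egg stand: orange round foot 54 mm diameter, three wire legs, a steel wire ring 40 mm across whose top is 52 mm above the worktop; 90 g, carries the pale egg. Origin at the centre of its underside.
- stand_white: Loose egg stand of the same size with a white foot, carrying the dark egg; a bystander. Origin at the centre of its underside.
- egg_other: Dark wooden egg of the same size on the white-footed stand; a bystander. Origin at the lowest point of its blunt end.
- heart_cutter: Heart-shaped tin cookie cutter, 51x57x21 mm, lying on the worktop; a bystander. Origin at the centre of its underside.

How it is judged:
By the outcome, as a careful person would: the job done as asked, in the order asked, and still so for the second after the job is handed in, while the arm keeps its last pose, push and grip.
It also fails if it takes over 38 s, if anything falls off the work surface, if the arm or the gripper's body presses on something with over 40 N, if the wrist force passes 120 N, or if a joint passes its speed limit or range.

ROBOT

A 7-joint arm with a two-finger parallel gripper is mounted at the origin on a cart in front of the work surface, level with it; the furniture and walls round the work are solid. World frame = base frame: x ahead of the robot, y to its left, z up, the work surface at z = 0. Lengths are in m, angles in rad, forces in N, time in s.
With the tool pointing down it reaches from about 0.4 to 0.875 m from the base axis. Payload 6.5 kg.
Tool frame: the origin (TCP) lies on the centre line of the jaws, within the pads' length; the fingertips stand 14 mm ahead of it and the grasp point (between the pads) lies 5 mm behind it; z points along the fingers, y is the direction in which the jaws open and shut (so a half turn about z gives the same grasp; the last joint's range is limited). The gripper opens to 85 mm and grips with 20 to 120 N. Pads are 22 mm wide; open, the fingers measure 114 mm over their backs; the gripper's body (76 mm by 85 mm) begins 54 mm behind the grasp point. The pads swing forward as they close: fully open they stand 13 mm farther back than shut.
Start: joints at [1.178, 0.536, -0.004, 1.538, 0.003, 1.067, -0.071], TCP at [0.209, -0.616, 0.245] pointing down, gripper open.
Joint ranges: [-2.7, 2.7], [-0.37, 2.16], [-1.27, 1.26], [0.24, 2.4], [-1.31, 4.45], [0.19, 1.91], [-2.76, 2.76]. Speed limits (rad/s): [2.39, 2.39, 3.14, 3.14, 3.14, 3.14, 3.14].

INTERFACE

Orientations are given as a rotation vector (axis times angle).
In Python, from station import arm, optics gives the robot as it stands.
- The arm moves only by the tool play_rows, never from a script. Its argument "series" is a list of rows, each an object with "offset": the shift along the tool's x, y, z in cm, a list of three; "turn": the turn, a rotation vector about the tool's x, y, z in rad, a list of three. In form: [{"offset": [tx, ty, tz], "turn": [rx, ry, rz]}, ...]. A call has 1 to 12 rows; each row shifts and turns the pose as measured when the row begins, along the tool's axes as they then stand; what a row does not reach is not made up. A row lasts 1/12 s, in which the tool goes at most 41.7 mm and 7.16 degrees, less where a joint would pass 70% of its speed; a pose out of reach is approached as far as the arm can. A call with a gripper value outside its range is refused whole. "gripper" is the finger opening in cm, from 0 to 8.54, set as the call begins (left out, the last holds). The fingers move at their own pace and stop on an object; "newtons" is the grip in N (left out, the last holds). Time passes only in rows, so rows that do not move let the fingers close. It gives the time, the measured TCP pose, the force and the opening at its end, in the units of the state.
- arm.get_state(): the state, without advancing time (a new reading comes with each control period).
- optics.read_camera(name): name is "scene" or "top"; returns the picture (400x640x3 uint8, red, green, blue); there is no depth.
- optics.camera_model(name): a dict with "intrinsics" (3x3 intrinsics, pixels), "k1" (the pictures are not rectified: a ray, as slopes to the right and down, at radius r is drawn at 1 + k1 r^2 times it, then the intrinsics apply), "xyz" and "orientation" of the camera in the world. Camera axes: x right, y down, z forward; pixel columns grow to the right and rows downward; lengths in m; the calibration is good to about 2 mm. A picture is of the moment at which its call begins. camera_model takes no time and is no camera call.
- arm.finish_job(): hands the job in, once; it reports no verdict.
The state is a dict: "time": time; "joint_positions": joint angles; "qvel": joint speeds; "tau": joint torques, N m; "tool_pos": TCP position; "tcp_rot": TCP orientation; "contact_force": force on the tool from outside, world axes, zero at the start; "torque": the same for the moment, N m; "finger_gap": finger opening in m.
Only numpy, scipy, OpenCV 4.12 (cv2) and the standard library are available. Lean on these libraries where they do the work, as an engineer would, in place of code of your own. Each camera call takes 0.05 s, during which the arm holds its last target.

## Working session

There is one attempt and no reset: what is moved stays moved. The work goes in short steps, Python scripts to look and compute and a tool call to move; the robot and the scene stay as the last step left them, time stands still between calls to the robot, and variables do not carry over. Pictures are saved under pics/ and viewed, and the job is handed in when it is done.

Besides the shell and the picture viewer there is one more tool, called after "Call:" as name(argument=value, ...) on one line, values as JSON. play_rows: Moves the arm, as the interface text tells. Its arguments: {"type":"object","properties":{"series":{"type":"array"},"gripper":{"type":"number"},"newtons":{"type":"number"}},"required":["series"]}

```bash
mkdir -p pics; ls
python3 - <<'E'
from station import arm, optics
import cv2
print(arm.get_state())
for n in("scene","top"):
    print(n,optics.camera_model(n)); im=optics.read_camera(n); cv2.imwrite(f"pics/{n}0.png",im[:,:,::-1])
E
```

```text
pics
{'time': 0.0, 'joint_positions': array([ 1.17782893,  0.53717251, -0.00439842,  1.53888305,  0.0026094 ,
        1.06731232, -0.07121982]), 'qvel': array([-0.00055753, -0.00111687,  0.00091397,  0.00067131, -0.00147333,
        0.0011494 , -0.001099  ]), 'tau': array([ 9.05355828e-04, -5.83419836e+01,  1.04838643e+00, -2.59108114e+01,
        1.22724002e-02,  9.45321081e-03,  4.65293084e-06]), 'tool_pos': array([ 0.20839847, -0.61503427,  0.24440548]), 'tcp_rot': array([-3.09805823e+00, -5.10760006e-01,  6.95693811e-04]), 'contact_force': array([ 0.128163  , -0.77011685,  0.23167967]), 'torque': array([-0.02365497, -0.00731408,  0.00993838]), 'finger_gap': 0.08505042591144034}
scene {'intrinsics': array([[393.91428145,   0.        , 318.5006919 ],
       [  0.        , 393.91428145, 196.07250789],
       [  0.        ,   0.        ,   1.        ]]), 'k1': -0.03907862631399651, 'xyz': array([-0.1484522 ,  0.36684641,  0.58091023]), 'orientation': array([-1.27850255,  2.0297626 , -1.10732358])}
top {'intrinsics': array([[463.86138524,   0.        , 320.49888835],
       [  0.        , 463.86138524, 188.31604067],
       [  0.        ,   0.        ,   1.        ]]), 'k1': -0.0011322575146704703, 'xyz': array([0.30378926, 0.01370364, 1.20872426]), 'orientation': array([-2.11384862,  2.12450033, -0.21306246])}
```

View pics/scene0.png

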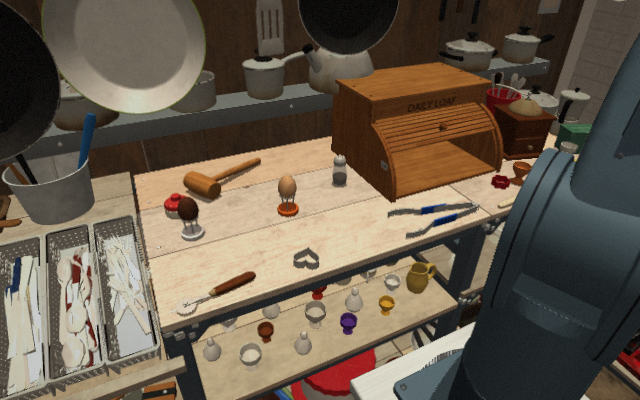

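View pics/top0.png

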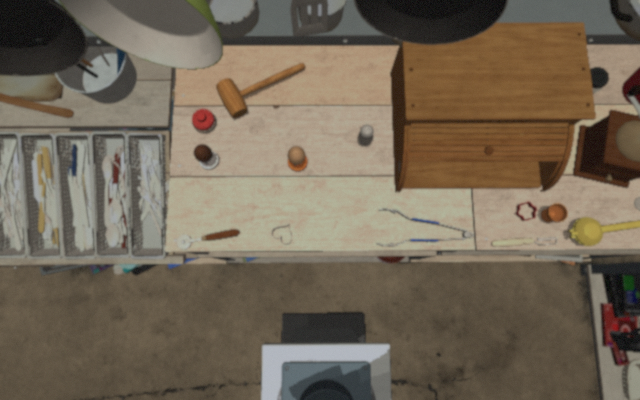

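The scene shows the pale egg on the orange stand near (288,190) and the dark egg on the white stand near (188,212). The heart cutter is near (306,258), and the tongs run from the jaws at (390,210) and (410,233) to the hinge at (478,207). The top view shows the egg at (297,157), the tongs' hinge at (467,235), the jaws near (382,212) and (380,244), and a crate behind them. I'll zoom in for measurement.

```bash
cat > h.py <<'E'
import numpy as np, cv2
from scipy.spatial.transform import Rotation as R
from station import arm, optics
def ray(n,px):
    m=optics.camera_model(n);K=m["intrinsics"]
    s=np.array([(px[0]-K[0,2])/K[0,0],(px[1]-K[1,2])/K[1,1]]); u=s.copy()
    for _ in range(20): u=s/(1+m["k1"]*(u@u))
    d=R.from_rotvec(m["orientation"]).apply([u[0],u[1],1]); return m["xyz"],d
def onz(n,px,z):
    o,d=ray(n,px); return o+d*(z-o[2])/d[2]
def proj(n,p):
    m=optics.camera_model(n);K=m["intrinsics"]
    c=R.from_rotvec(m["orientation"]).inv().apply(np.array(p)-m["xyz"]); u=c[:2]/c[2]; u=u*(1+m["k1"]*(u@u))
    return K[:2,:2]@u+K[:2,2]
def tri(a,b):
    (o1,d1),(o2,d2)=ray("scene",a),ray("top",b)
    A=np.stack([d1,-d2],1); t=np.linalg.lstsq(A,o2-o1,rcond=None)[0]
    p,q=o1+t[0]*d1,o2+t[1]*d2; return (p+q)/2,np.linalg.norm(p-q)
def crop(src,x0,y0,x1,y1,s,out):
    im=cv2.imread(src)[y0:y1,x0:x1]; cv2.imwrite(out,cv2.resize(im,None,fx=s,fy=s,interpolation=cv2.INTER_CUBIC))
E
python3 - <<'E'
from h import *
p=arm.get_state()["tool_pos"]; print(proj("scene",p),proj("top",p), R.from_rotvec(arm.get_state()["tcp_rot"]).as_matrix().round(3))
crop("pics/top0.png",360,190,490,260,6,"pics/t_tongs.png")
crop("pics/top0.png",180,120,320,200,5,"pics/t_eggs.png")
crop("pics/scene0.png",370,185,500,250,6,"pics/s_tongs.png")
crop("pics/scene0.png",160,160,320,280,5,"pics/s_eggs.png")
E
```

```text
[655.34868981 138.94660885] [633.1406313  327.74142775] [[ 0.947  0.321 -0.001]
 [ 0.321 -0.947  0.001]
 [-0.    -0.002 -1.   ]]
```

View pics/t_tongs.png

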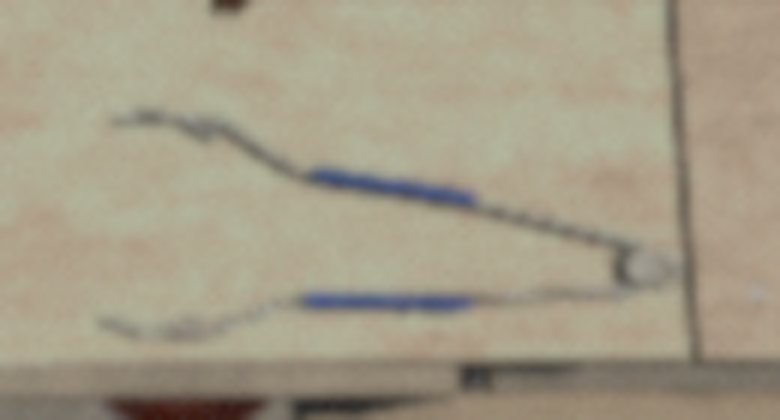

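View pics/t_eggs.png

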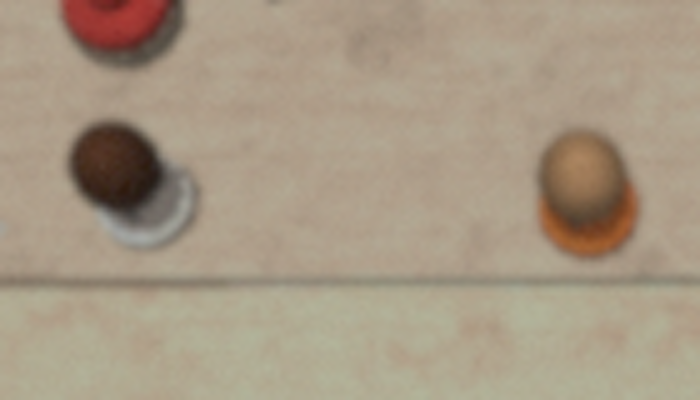

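View pics/s_tongs.png

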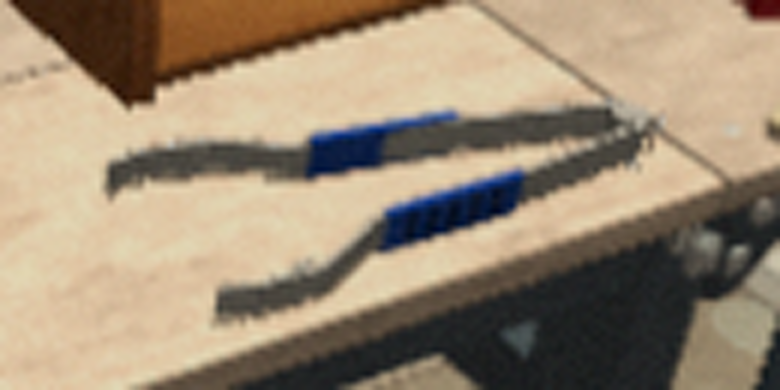

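View pics/s_eggs.png

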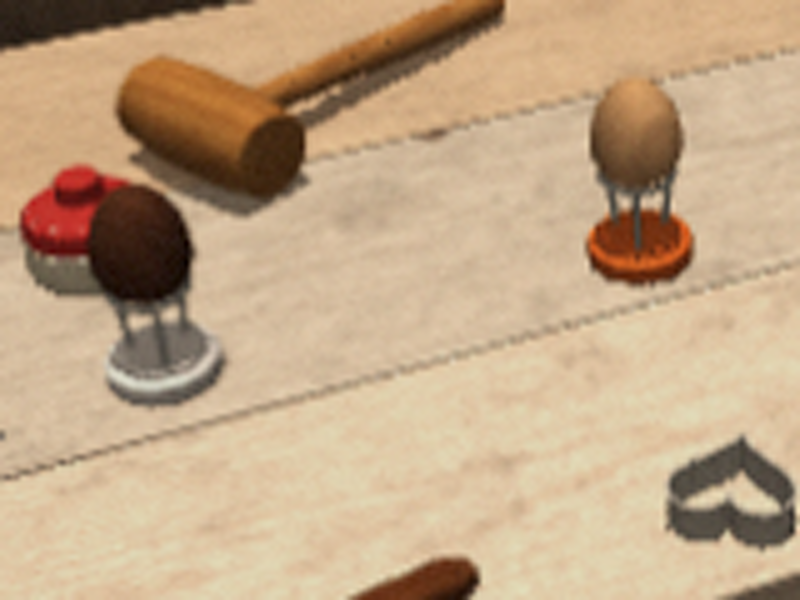

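Run:
```python
from h import *
print("base",proj("top",[0,0,0]),proj("top",[0,0,.5]))
im=cv2.imread("pics/top0.png").astype(int)
b,g,r=im[...,0],im[...,1],im[...,2]
m=((b-r>25)).astype(np.uint8); m[:200]=0;m[250:]=0;m[:,:370]=0;m[:,480:]=0
n,l,s,c=cv2.connectedComponentsWithStats(m)
for i in range(1,n):
    if s[i,4]>10:
        print(s[i],c[i]); ys,xs=np.where(l==i)
        for z in(.022,.011): print(z,onz("top",c[i],z).round(4))
        for e in (xs.min(),xs.max()):
            print(onz("top",(e,ys[xs==e].mean()),.022).round(4))
o=lambda x,y,s,x0,y0:((x+.5)/s-.5+x0,(y+.5)/s-.5+y0)
T=lambda x,y:o(x,y,6,360,190)
for nm,p,z in(("hinge",(645,265),.022),("bowend",(685,268),.018),("tipU",(112,122),.015),("tipL",(98,320),.015),("edge1",(100,360),0),("edge2",(600,360),0)): print(nm,onz("top",T(*p),z).round(4))
S=lambda x,y:o(x,y,5,160,160); E=lambda x,y:o(x,y,5,180,120)
print("egg tri",tri(S(636,134),E(584,176)))
print("egg2 tri",tri(S(140,243),E(115,165)))
print("foot",onz("scene",S(640,248),.008),onz("top",E(588,207),.008))
print("foot2",onz("scene",S(164,365),.008),onz("top",E(147,203),.008))
print("tongs hinge s",onz("scene",o(635,118,6,370,185),.022))
print("grip s",onz("scene",o(382,127,6,370,185),.022),onz("scene",o(452,192,6,370,185),.022))
for q in((283,234),):print("heart",onz("top",q,.02))
print("crate corner", onz("top",(398,190),.0),onz("scene",(395,197),0), "cratetop",onz("top",(403,40),.2))
```

```text
base [325.45793445 408.55411766] [330.26902222 506.89159827]
[413 219  25   5  41] [425.48780488 220.75609756]
0.022 [ 0.4544 -0.2606  0.022 ]
0.011 [ 0.4558 -0.2632  0.011 ]
[ 0.4591 -0.2287  0.022 ]
[ 0.4498 -0.29    0.022 ]
[411 239  26   2  38] [421.28947368 239.68421053]
0.022 [ 0.4059 -0.2475  0.022 ]
0.011 [ 0.4068 -0.2499  0.011 ]
[ 0.4065 -0.2212  0.022 ]
[ 0.4049 -0.285   0.022 ]
hinge [ 0.4204 -0.3656  0.022 ]
bowend [ 0.4195 -0.3839  0.018 ]
tipU [ 0.4843 -0.1407  0.015 ]
tipL [ 0.3988 -0.1322  0.015 ]
edge1 [ 0.3828 -0.1344  0.    ]
edge2 [ 0.3817 -0.3504  0.    ]
egg tri (array([0.61847812, 0.07096011, 0.07146459]), np.float64(0.001967779509395204))
egg2 tri (array([0.62482505, 0.30850298, 0.0723817 ]), np.float64(0.0012585159107934237))
foot [0.61289002 0.07424612 0.008     ] [0.61838109 0.07101461 0.008     ]
foot2 [0.6184612  0.31012872 0.008     ] [0.62167033 0.30652984 0.008     ]
tongs hinge s [ 0.41293794 -0.35968325  0.022     ]
grip s [ 0.45364979 -0.25640997  0.022     ] [ 0.40479095 -0.25187124  0.022     ]
heart [0.42237565 0.10594561 0.02      ]
crate corner [ 0.53974634 -0.19671829  0.        ] [ 0.55445593 -0.21369345  0.        ] cratetop [ 0.86294073 -0.18756809  0.2       ]
```

Grip middle is at about (0.430, -0.2555), with the axis about 5.5° from +y toward +x. The egg is at about (0.618, 0.071). Moving above the grips.

Call:
play_rows(series=[{"offset":[2.7,-2.2,0.6],"turn":[0,0,0]},{"offset":[2.7,-2.2,0.6],"turn":[0,0,0]},{"offset":[2.7,-2.2,0.6],"turn":[0,0,0]},{"offset":[2.7,-2.2,0.6],"turn":[0,0,0]},{"offset":[2.7,-2.2,0.6],"turn":[0,0,0]},{"offset":[2.7,-2.2,0.6],"turn":[0,0,0]},{"offset":[2.7,-2.2,0.6],"turn":[0,0,0]},{"offset":[2.7,-2.2,0.6],"turn":[0,0,0]},{"offset":[2.7,-2.2,0.6],"turn":[0,0,0]},{"offset":[2.7,-2.2,0.6],"turn":[0,0,0]},{"offset":[2.7,-2.2,0.6],"turn":[0,0,0]},{"offset":[2.7,-2.2,0.6],"turn":[0,0,0]}], gripper=8.54, newtons=40)

```text
time: 1.1
tool_pos: [0.4314, -0.2542, 0.1653]
tcp_rot: [3.103, 0.483, -0.012]
contact_force: [-0.1, -0.5, -0.5]
finger_gap: 0.0853
```

Call:
play_rows(series=[{"offset":[0,0,0],"turn":[0,0,-0.12]},{"offset":[0,0,0],"turn":[0,0,-0.12]},{"offset":[0,0,0],"turn":[0,0,-0.12]},{"offset":[0,0,0],"turn":[0,0,-0.12]},{"offset":[0,0,0],"turn":[0,0,-0.12]},{"offset":[0,0,0],"turn":[0,0,-0.12]},{"offset":[0,0,0],"turn":[0,0,-0.12]},{"offset":[0,0,0],"turn":[0,0,-0.12]},{"offset":[0,0,0],"turn":[0,0,-0.12]}])

```text
time: 1.85
tool_pos: [0.4357, -0.2394, 0.1616]
tcp_rot: [-2.358, -2.058, 0.008]
contact_force: [-0.3, 1.1, 0.5]
finger_gap: 0.0855
```

```bash
cat >> h.py <<'E'
def err(p,az,):
    "tool-frame shift (cm) and turn to reach p with tool x at azimuth az, z down"
    s=arm.get_state(); Rm=R.from_rotvec(s["tcp_rot"]); d=Rm.inv().apply(np.array(p)-s["tool_pos"])*100
    x=np.array([np.cos(az),np.sin(az),0]);z=np.array([0,0,-1.]);y=np.cross(z,x)
    t=(Rm.inv()*R.from_matrix(np.stack([x,y,z],1))).as_rotvec()
    print("t",s["time"],"pos",s["tool_pos"].round(4),"F",s["contact_force"].round(1),"gap",round(s["finger_gap"],4)); print("offset cm",d.round(2),"turn",t.round(3)); return d,t
E
python3 - <<'E'
from h import *
err([.43,-.2555,.1],np.arctan2(.995,.096)); print(arm.get_state()["joint_positions"].round(2))
E
```

```text
t 1.85 pos [ 0.4357 -0.2394  0.1616] F [-0.3  1.1  0.5] gap 0.0855
offset cm [-1.7  -0.28  6.16] turn [-0.012 -0.004 -0.04 ]
[ 0.72  0.43 -0.39  1.98  0.22  0.78  0.07]
```

Call:
play_rows(series=[{"offset":[-0.6,-0.1,2.2],"turn":[-0.006,-0.002,-0.02]},{"offset":[-0.6,-0.1,2.2],"turn":[-0.006,-0.002,-0.02]},{"offset":[-0.5,-0.08,1.8],"turn":[0,0,0]},{"offset":[0,0,0],"turn":[0,0,0]}])

```text
time: 2.18
tool_pos: [0.4313, -0.2566, 0.0981]
tcp_rot: [2.313, 2.122, 0.003]
contact_force: [-0.9, 0.2, -0.3]
finger_gap: 0.0856
```

Run:
```python
from h import *
err([.43,-.2555,.06],np.arctan2(.995,.096))
for n in("scene","top"):
    cv2.imwrite(f"pics/{n}1.png",optics.read_camera(n)[:,:,::-1])
crop("pics/scene1.png",340,130,540,260,4,"pics/s1.png")
crop("pics/top1.png",340,160,500,270,4,"pics/t1.png")
```

```text
t 2.1833 pos [ 0.4313 -0.2566  0.0981] F [-0.9  0.2 -0.3] gap 0.0856
offset cm [ 0.1  -0.15  3.81] turn [ 0.003 -0.     0.01 ]
```

View pics/s1.png

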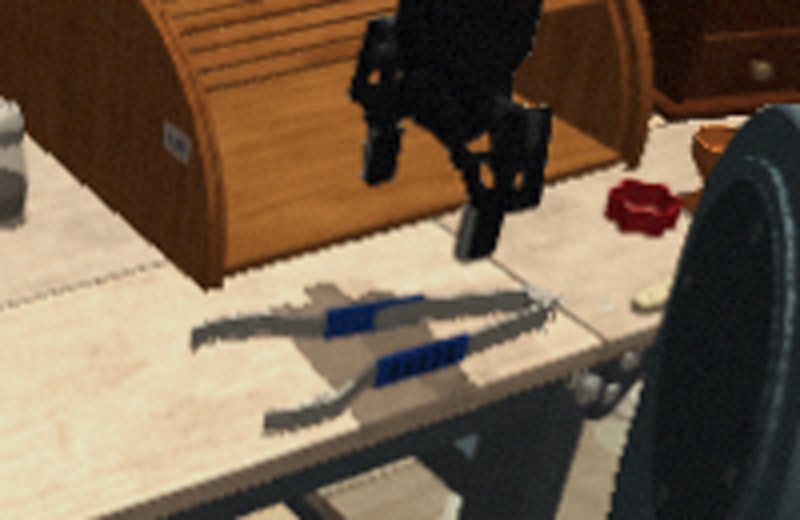

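View pics/t1.png

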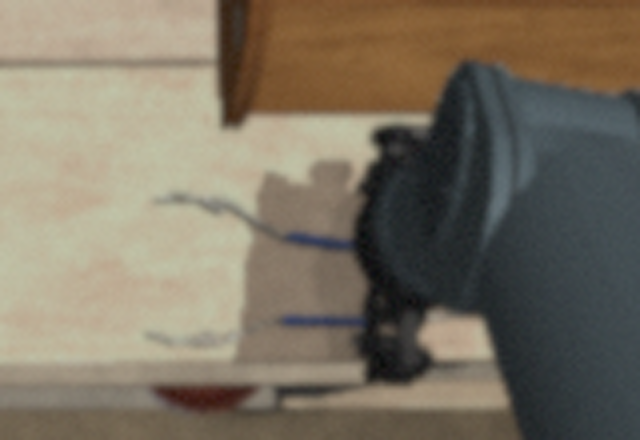

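Run:
```python
from h import *
for p in((380,182),(475,258)):
    print(onz("scene",(p[0]/4+340,p[1]/4+130),.097))
for s in(-1,1):
    print(proj("scene",[.4313+s*.045,-.2566-s*.0043,.097]), (proj("scene",[.4313+s*.045,-.2566-s*.0043,.097])-[340,130])*4)
```

```text
[ 0.47522661 -0.26345438  0.097     ]
[ 0.38385138 -0.25628169  0.097     ]
[456.68211983 194.3691102 ] [466.7284793  257.47644081]
[433.90265907 175.5177506 ] [375.6106363 182.0710024]
```

Call:
play_rows(series=[{"offset":[0.05,-0.07,2.0],"turn":[0.003,0,0.01]},{"offset":[0.05,-0.07,2.0],"turn":[0,0,0]},{"offset":[0,0,1.5],"turn":[0,0,0]},{"offset":[0,0,1.2],"turn":[0,0,0]},{"offset":[0,0,0],"turn":[0,0,0]}])

```text
time: 2.7
tool_pos: [0.4386, -0.2559, 0.0379]
tcp_rot: [2.315, 2.104, 0.01]
contact_force: [-0.4, 0.3, 0.7]
finger_gap: 0.0854
```

Run:
```python
from h import *
err([.43,-.2555,.016],np.arctan2(.995,.096))
```

```text
t 2.7 pos [ 0.4386 -0.2559  0.0379] F [-0.4  0.3  0.7] gap 0.0854
offset cm [-0.03 -0.89  2.18] turn [0.014 0.005 0.001]
```

Call:
play_rows(series=[{"offset":[0,-0.9,0.3],"turn":[0.014,0.005,0]},{"offset":[0,0,0],"turn":[0,0,0]},{"offset":[0,0,0],"turn":[0,0,0]}])

```text
time: 2.95
tool_pos: [0.4306, -0.255, 0.0368]
tcp_rot: [2.323, 2.113, 0.002]
contact_force: [0.6, -0.5, 0.4]
finger_gap: 0.0856
```

Run:
```python
from h import *
err([.43,-.2555,.016],np.arctan2(.995,.096))
```

```text
t 2.95 pos [ 0.4306 -0.255   0.0368] F [ 0.6 -0.5  0.4] gap 0.0856
offset cm [-0.06 -0.06  2.08] turn [0.002 0.    0.002]
```

Call:
play_rows(series=[{"offset":[-0.03,-0.15,0.7],"turn":[0.002,0,0]},{"offset":[0,-0.1,0.6],"turn":[0,0,0]},{"offset":[0,-0.1,0.4],"turn":[0,0,0]},{"offset":[0,0,0.2],"turn":[0,0,0]},{"offset":[0,0,0],"turn":[0,0,0]}])

```text
time: 3.37
tool_pos: [0.4278, -0.2561, 0.0179]
tcp_rot: [2.323, 2.111, 0.001]
contact_force: [0.0, 0.6, 0.1]
finger_gap: 0.0856
```

Run:
```python
from h import *
err([.43,-.2555,.016],np.arctan2(.995,.096))
```

```text
t 3.3667 pos [ 0.4278 -0.2561  0.0179] F [0.  0.6 0.1] gap 0.0856
offset cm [0.08 0.22 0.19] turn [0.003 0.002 0.001]
```

Call:
play_rows(series=[{"offset":[0.06,0.2,0.15],"turn":[0,0,0]},{"offset":[0,0,0],"turn":[0,0,0]},{"offset":[0,0,0],"turn":[0,0,0]},{"offset":[0,0,0],"turn":[0,0,0]},{"offset":[0,0,0],"turn":[0,0,0]},{"offset":[0,0,0],"turn":[0,0,0]},{"offset":[0,0,0],"turn":[0,0,0]},{"offset":[0,0,0],"turn":[0,0,0]}], gripper=4.4, newtons=50)

```text
time: 4.03
tool_pos: [0.4321, -0.2558, 0.0178]
tcp_rot: [2.32, 2.11, 0.003]
contact_force: [-0.6, 0.1, -2.1]
finger_gap: 0.0443
```

Run:
```python
from h import *
err([.43,-.2555,.016],np.arctan2(.995,.096))
for n in("scene","top"):
    cv2.imwrite(f"pics/{n}2.png",optics.read_camera(n)[:,:,::-1])
crop("pics/scene2.png",340,130,540,260,4,"pics/s2.png")
```

```text
t 4.0333 pos [ 0.4321 -0.2558  0.0178] F [-0.6  0.1 -2.1] gap 0.0443
offset cm [ 0.01 -0.21  0.18] turn [0.005 0.003 0.001]
```

View pics/s2.png

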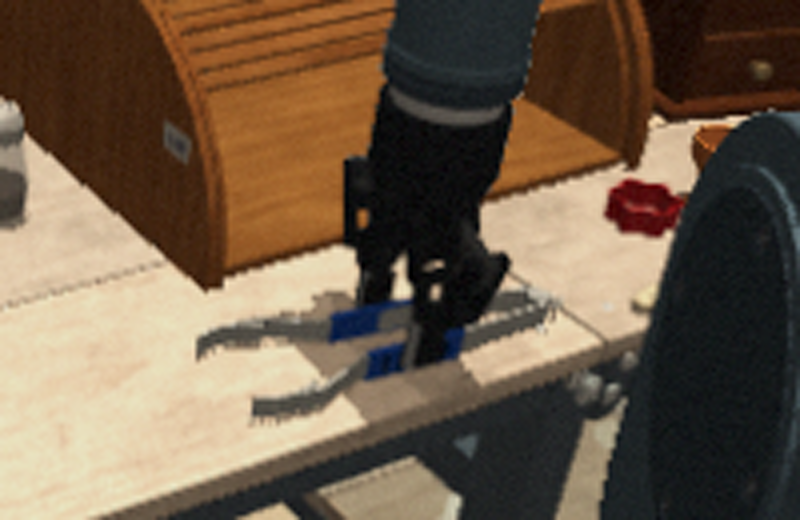

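The tongs are gripped at 44 mm, one finger outside each blue grip and the jaws part-shut at crop (200,345) and (255,408). Lifting.

Call:
play_rows(series=[{"offset":[0,0,-0.5],"turn":[0,0,0]},{"offset":[0,0,-1.0],"turn":[0,0,0]},{"offset":[0,0,-1.5],"turn":[0,0,0]},{"offset":[0,0,-2],"turn":[0,0,0]},{"offset":[0,0,-2],"turn":[0,0,0]},{"offset":[0,0,-2],"turn":[0,0,0]},{"offset":[0,0,-2],"turn":[0,0,0]},{"offset":[0,0,-2],"turn":[0,0,0]},{"offset":[0,0,-1],"turn":[0,0,0]},{"offset":[0,0,0],"turn":[0,0,0]},{"offset":[0,0,0],"turn":[0,0,0]}])

```text
time: 5.05
tool_pos: [0.4296, -0.2545, 0.1693]
tcp_rot: [2.319, 2.112, 0.001]
contact_force: [0.8, -0.2, -1.2]
finger_gap: 0.044
```

Run:
```python
from h import *
az=np.arctan2(.995,.096)
err([.618-.1*np.cos(az),.071-.1*np.sin(az),.155],az)
az=np.radians(65)
err([.618-.1*np.cos(az),.071-.1*np.sin(az),.155],az)
for n in("scene","top"):
    cv2.imwrite(f"pics/{n}3.png",optics.read_camera(n)[:,:,::-1])
crop("pics/scene3.png",340,90,540,220,4,"pics/s3.png")
crop("pics/top3.png",340,160,500,270,4,"pics/t3.png")
```

```text
t 5.05 pos [ 0.4296 -0.2545  0.1693] F [ 0.8 -0.2 -1.2] gap 0.044
offset cm [24.18 15.68  1.42] turn [0.004 0.003 0.002]
t 5.05 pos [ 0.4296 -0.2545  0.1693] F [ 0.8 -0.2 -1.2] gap 0.044
offset cm [24.76 12.34  1.4 ] turn [0.005 0.002 0.343]
```

View pics/s3.png

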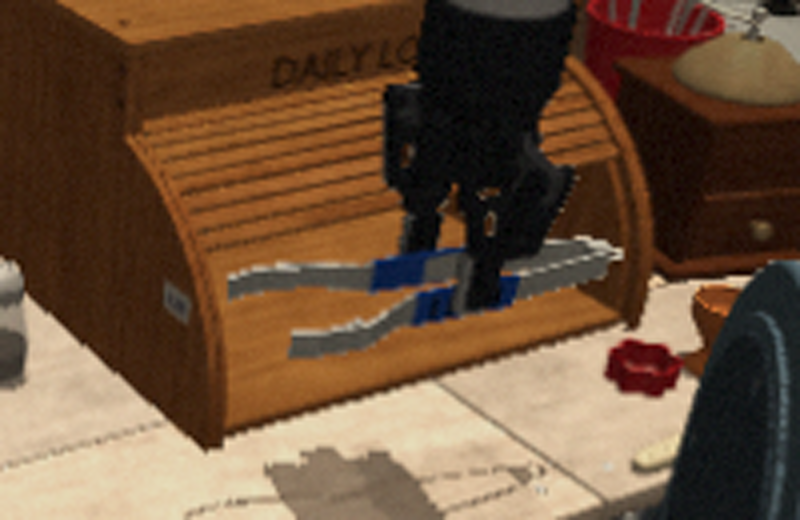

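View pics/t3.png

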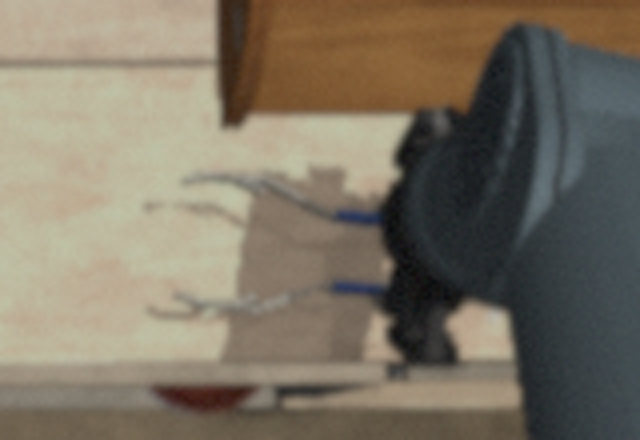

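Call:
play_rows(series=[{"offset":[1.5,0,0],"turn":[0,0,0]},{"offset":[3,0,0],"turn":[0,0,0]},{"offset":[3,0,0],"turn":[0,0,0]},{"offset":[3,0.5,0],"turn":[0,0,0]},{"offset":[3,1.5,0],"turn":[0,0,0]},{"offset":[2.5,2,0],"turn":[0,0,0]},{"offset":[2.5,2,0],"turn":[0,0,0]},{"offset":[2,2,0],"turn":[0,0,0]},{"offset":[1.5,1.5,0],"turn":[0,0,0]},{"offset":[0,0.5,0],"turn":[0,0,0.05]},{"offset":[0,0,0],"turn":[0,0,0.06]},{"offset":[0,0,0],"turn":[0,0,0.06]}])

```text
time: 6.15
tool_pos: [0.5446, -0.0328, 0.1496]
tcp_rot: [-2.485, -1.89, 0.027]
contact_force: [0.1, 0.7, -1.5]
finger_gap: 0.0443
```

Run:
```python
from h import *
az=np.radians(65)
err([.618-.1*np.cos(az),.071-.1*np.sin(az),.16],az)
```

```text
t 6.15 pos [ 0.5446 -0.0328  0.1496] F [ 0.1  0.7 -1.5] gap 0.0443
offset cm [ 2.1   2.62 -1.11] turn [-0.026  0.004  0.166]
```

Call:
play_rows(series=[{"offset":[0,0,-1.1],"turn":[-0.026,0.004,0.06]},{"offset":[1.0,1.0,0],"turn":[0,0,0.06]},{"offset":[0.8,1.1,0],"turn":[0,0,0.04]},{"offset":[0,0.2,0],"turn":[0,0,0]},{"offset":[0,0,0],"turn":[0,0,0]},{"offset":[0,0,0],"turn":[0,0,0]}])

```text
time: 6.65
tool_pos: [0.5676, -0.0231, 0.1514]
tcp_rot: [-2.641, -1.683, 0.019]
contact_force: [-0.4, 0.1, -1.2]
finger_gap: 0.0445
```

Run:
```python
from h import *
az=np.radians(65)
err([.618-.1*np.cos(az),.071-.1*np.sin(az),.15],az)
for n in("scene","top"):
    cv2.imwrite(f"pics/{n}4.png",optics.read_camera(n)[:,:,::-1])
crop("pics/scene4.png",240,100,400,230,5,"pics/s4.png")
crop("pics/top4.png",250,110,390,200,5,"pics/t4.png")
```

```text
t 6.65 pos [ 0.5676 -0.0231  0.1514] F [-0.4  0.1 -1.2] gap 0.0445
offset cm [0.66 0.6  0.13] turn [-0.015  0.005  0.   ]
```

View pics/s4.png

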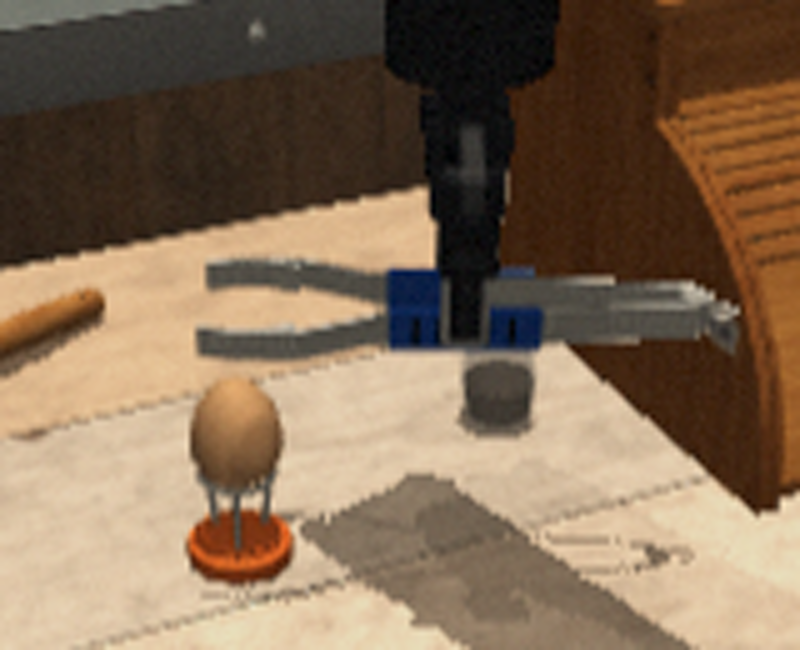

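View pics/t4.png

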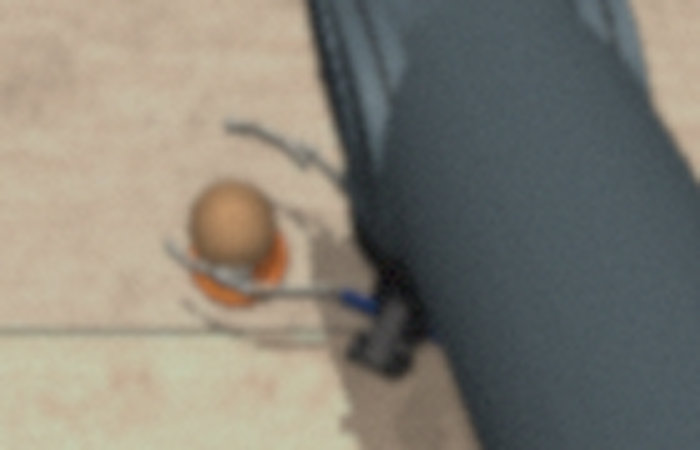

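```bash
cat > egg.py <<'E'
from h import *
from scipy.optimize import least_squares
th=np.linspace(0,2*np.pi,60);v=np.linspace(-np.pi/2,np.pi/2,31)
T,V=np.meshgrid(th,v); M=np.stack([.023*np.cos(V)*np.cos(T),.023*np.cos(V)*np.sin(T),np.where(V<0,.023,.035)*np.sin(V)],-1).reshape(-1,3)
def sil(n,p):
    q=np.array([proj(n,p+m) for m in M]).astype(np.float32); h=cv2.convexHull(q); m=cv2.moments(h); return np.array([m["m10"],m["m01"]])/m["m00"], m["m00"]
def mask(src,box,n,p0):
    im=cv2.cvtColor(cv2.imread(src),cv2.COLOR_BGR2HSV)
    x0,y0,x1,y1=box
    return im[y0:y1,x0:x1]
E
python3 - <<'E'
from egg import *
o=lambda x,y,s,x0,y0:((x+.5)/s-.5+x0,(y+.5)/s-.5+y0)
S=lambda x,y:o(x,y,5,240,100);Tt=lambda x,y:o(x,y,5,250,110)
a=tri(S(207,264),Tt(228,123));b=tri(S(198,331),Tt(168,243));print("tips",a,b,(a[0]+b[0])/2)
h=tri(S(715,300),Tt(438,340));
s=arm.get_state();print(s["tool_pos"],R.from_rotvec(s["tcp_rot"]).as_matrix()[:,0])
print("hinge by scene",onz("scene",S(700,300),.155))
for z in(.155,): print(onz("top",Tt(228,123),z),onz("top",Tt(168,243),z),onz("scene",S(207,264),z),onz("scene",S(198,331),z))
# egg masks
G={}
for n,box in(("scene",(270,165,305,210)),("top",(282,138,312,175))):
    im=cv2.imread(f"pics/{n}0.png"); x0,y0,x1,y1=box
    mk=np.full(im.shape[:2],cv2.GC_BGD,np.uint8); mk[y0:y1,x0:x1]=cv2.GC_PR_BGD
    c,A=sil(n,np.array([.618,.071,.068])); cv2.circle(mk,(int(c[0]),int(c[1])),6,cv2.GC_FGD,-1)
    cv2.circle(mk,(int(c[0]),int(c[1])),3,cv2.GC_FGD,-1)
    if 1:
        hsv=cv2.cvtColor(im,cv2.COLOR_BGR2HSV); print(n,"egg hsv",hsv[int(c[1]),int(c[0])],"foot",hsv[int(c[1])+ (20 if n=='scene' else 11),int(c[0])],"bg",hsv[int(c[1]),int(c[0])-15])
    cv2.grabCut(im,mk,None,np.zeros((1,65)),np.zeros((1,65)),5,cv2.GC_INIT_WITH_MASK)
    f=((mk==1)|(mk==3)); ys,xs=np.where(f); print(n,f.sum(),"model",A,(xs.min(),xs.max(),ys.min(),ys.max()),xs.mean(),ys.mean(),c); G[n]=np.array([xs.mean(),ys.mean()])
    v=im[y0-5:y1+5,x0-5:x1+5].copy(); ff=f[y0-5:y1+5,x0-5:x1+5]; v[~ff]//=3; cv2.imwrite(f"pics/m_{n}.png",cv2.resize(v,None,fx=8,fy=8,interpolation=0))
E
python3 -c "
import cv2,numpy as np
a=cv2.imread('pics/m_scene.png');b=cv2.imread('pics/m_top.png');H=max(a.shape[0],b.shape[0])
c=np.zeros((H,a.shape[1]+b.shape[1],3),np.uint8);c[:a.shape[0],:a.shape[1]]=a;c[:b.shape[0],a.shape[1]:]=b;cv2.imwrite('pics/m.png',c)"
```

```text
tips (array([0.64769584, 0.07072442, 0.15059531]), np.float64(0.0032492937127714143)) (array([0.58879285, 0.09848786, 0.14997797]), np.float64(0.002704664124101124)) [0.61824434 0.08460614 0.15028664]
[ 0.56726474 -0.02345523  0.15157389] [ 0.42316048  0.90603987 -0.00519248]
hinge by scene [ 0.51242092 -0.11847933  0.155     ]
[0.64547615 0.06903941 0.155     ] [0.58679785 0.09687549 0.155     ] [0.64078453 0.07497487 0.155     ] [0.5811966  0.10264435 0.155     ]
scene egg hsv [ 15 141 156] foot [16 38 73] bg [ 16  69 208]
scene 360 model 334.2207218995318 (np.int64(278), np.int64(296), np.int64(176), np.int64(199)) 286.6972222222222 187.4361111111111 [287.22537841 186.11870216]Traceback (most recent call last):
  File "<stdin>", line 14, in <module>
  File "egg.py", line 6, in sil
    q=np.array([proj(n,p+m) for m in M]).astype(np.float32); h=cv2.convexHull(q); m=cv2.moments(h); return np.array([m["m10"],m["m01"]])/m["m00"], m["m00"]
                ~~~~^^^^^^^
  File "h.py", line 12, in proj
    m=optics.camera_model(n);K=m["intrinsics"]
ValueError: time passes only in moves, steps and waits
[ WARN:0@0.014] global loadsave.cpp:275 findDecoder imread_('pics/m_top.png'): can't open/read file: check file path/integrity
Traceback (most recent call last):
AttributeError: 'NoneType' object has no attribute 'shape'
```

View pics/m.png

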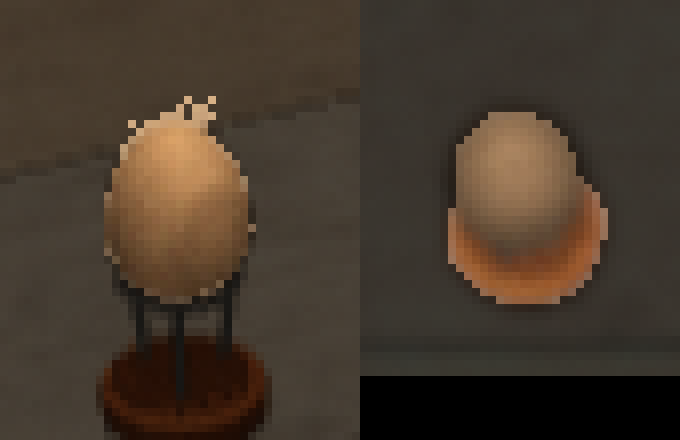

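Run:
```python
from egg import *
obs={"scene":[277.75,295.75,174.75,197.25],"top":[288.5,304.0,146.5,164.4]}
def bb(n,p):
    q=np.array([proj(n,p+m) for m in M]); return np.array([q[:,0].min(),q[:,0].max(),q[:,1].min(),q[:,1].max()])
for use in(("scene",),("top",),("scene","top")):
    fz=len(use)==2
    f=lambda p:np.concatenate([bb(n,np.array([p[0],p[1],p[2] if fz else .068]))-obs[n] for n in use])
    r=least_squares(f,[.618,.071,.068][:3 if fz else 2],diff_step=1e-4); print(use,r.x.round(4),r.fun.round(2))
# same for tips at fixed z .153
o=lambda x,y,s,x0,y0:((x+.5)/s-.5+x0,(y+.5)/s-.5+y0)
S=lambda x,y:o(x,y,5,240,100);Tt=lambda x,y:o(x,y,5,250,110)
for z in(.153,):
  print("top",(onz("top",Tt(228,123),z)+onz("top",Tt(168,243),z))/2,"scene",(onz("scene",S(207,264),z)+onz("scene",S(198,331),z))/2)
```

```text
('scene',) [0.6179 0.0724] [-0.41  0.41 -0.07  0.03]
('top',) [0.6166 0.0706] [-1.31  1.32 -0.35  0.34]
('scene', 'top') [0.6173 0.0715 0.0677] [ 0.02  0.84  0.08  0.18 -1.69  0.93 -0.6   0.09]
top [0.61672984 0.0830889  0.153     ] scene [0.61455678 0.087504   0.153     ]
```

Run:
```python
from h import *
err([.5755,-.0182,.122],np.radians(65))
```

```text
t 6.75 pos [ 0.5673 -0.0235  0.1516] F [-0.5  0.8 -1.6] gap 0.0442
offset cm [0.84 0.57 2.94] turn [-0.015  0.005 -0.001]
```

Call:
play_rows(series=[{"offset":[0.4,0.3,0],"turn":[-0.015,0.005,0]},{"offset":[0.4,0.2,0.7],"turn":[0,0,0]},{"offset":[0,0,0.7],"turn":[0,0,0]},{"offset":[0,0,0.7],"turn":[0,0,0]},{"offset":[0,0,0.5],"turn":[0,0,0]},{"offset":[0,0,0],"turn":[0,0,0]},{"offset":[0,0,0],"turn":[0,0,0]}])

```text
time: 7.33
tool_pos: [0.574, -0.0188, 0.1217]
tcp_rot: [2.649, 1.688, -0.002]
contact_force: [0.5, -0.4, -1.2]
finger_gap: 0.0444
```

Run:
```python
from h import *
err([.5755,-.0182,.122],np.radians(65))
```

```text
t 7.3333 pos [ 0.574  -0.0188  0.1217] F [ 0.5 -0.4 -1.2] gap 0.0444
offset cm [ 0.12  0.11 -0.03] turn [-0.     0.001 -0.   ]
```

Call:
play_rows(series=[{"offset":[0.12,0.12,0],"turn":[0,0,0]},{"offset":[0,0,0],"turn":[0,0,0]},{"offset":[0,0,0],"turn":[0,0,0]}])

```text
time: 7.58
tool_pos: [0.5757, -0.0183, 0.1216]
tcp_rot: [2.65, 1.688, -0.002]
contact_force: [-0.8, 0.2, -1.3]
finger_gap: 0.0444
```

Run:
```python
from h import *
err([.5755,-.0182,.122],np.radians(65))
for n in("scene","top"):
    cv2.imwrite(f"pics/{n}5.png",optics.read_camera(n)[:,:,::-1])
crop("pics/scene5.png",260,130,360,220,8,"pics/s5.png")
crop("pics/top5.png",260,110,360,185,8,"pics/t5.png")
s=arm.get_state(); Rm=R.from_rotvec(s["tcp_rot"]).as_matrix(); p=s["tool_pos"]-[0,0,.0178]
for n,(x0,y0) in(("scene",(260,130)),("top",(260,110))):
    im=cv2.imread(f"pics/{n[0]}5.png")
    for q,c in(((p+.1*Rm[:,0]+[0,0,.019]),(0,0,255)),(np.array([.6173,.0715,.0677]),(0,255,0)),(p+.122*Rm[:,0]+[0,0,.019],(255,0,255))):
        u=(proj(n,q)-[x0,y0]+.5)*8; cv2.circle(im,(int(u[0]),int(u[1])),4,c,-1)
    cv2.imwrite(f"pics/{n[0]}5.png",im)
```

```text
t 7.5833 pos [ 0.5757 -0.0183  0.1216] F [-0.8  0.2 -1.3] gap 0.0444
offset cm [ 0.01 -0.02 -0.04] turn [-0.001  0.001 -0.   ]
```

View pics/s5.png

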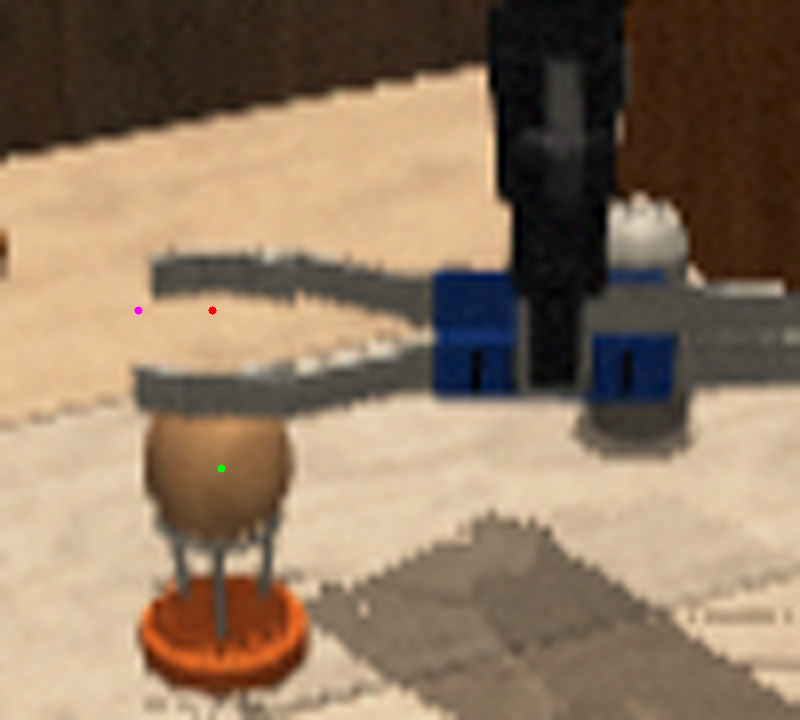

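View pics/t5.png

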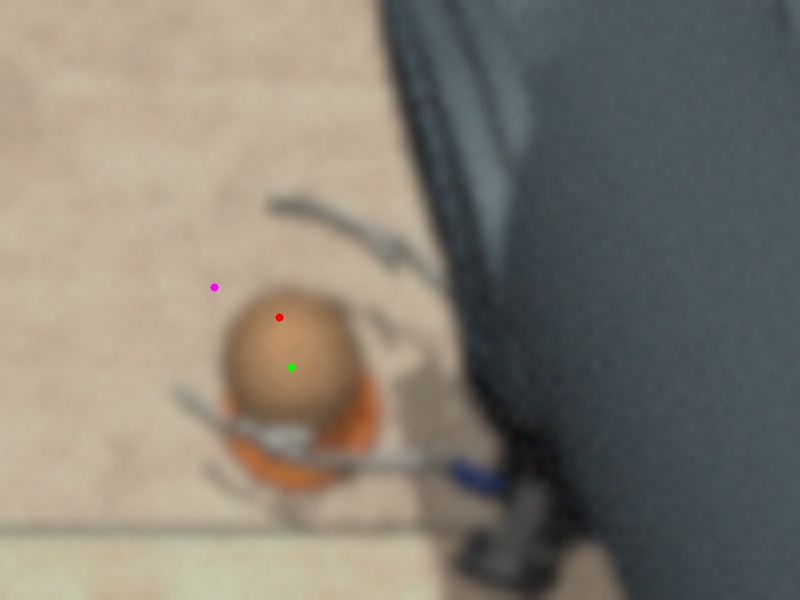

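Run:
```python
from h import *
s=arm.get_state(); d=R.from_rotvec(s["tcp_rot"]).as_matrix()[:,0]; n=np.array([-d[1],d[0],0])
pred=s["tool_pos"]-[0,0,.0178]+.122*d+[0,0,.019]
px={"scene":[((153+.5)/8-.5+260,(258+.5)/8-.5+130),((137+.5)/8-.5+260,(370+.5)/8-.5+130)],"top":[((270+.5)/8-.5+260,(203+.5)/8-.5+110),((178+.5)/8-.5+260,(390+.5)/8-.5+110)]}
egg={"scene":np.array([.6179,.0724,0]),"top":np.array([.6166,.0706,0])}
for c in px:
    m=(onz(c,px[c][0],pred[2])+onz(c,px[c][1],pred[2]))/2; e=m-pred
    jaw=pred-.022*d+e; g=egg[c]-jaw; g[2]=0
    print(c,"tip off along",e@d,"lat",e@n,"| egg minus jaw along",g@d,"lat",g@n, np.linalg.norm(onz(c,px[c][0],pred[2])-onz(c,px[c][1],pred[2])))
```

```text
scene tip off along -0.00231407062343563 lat 0.0016031610552310728 | egg minus jaw along 0.0023019186103217775 lat -0.001442568448475158 0.06770410394686709
top tip off along -0.004093555181640454 lat 0.001123903695640291 | egg minus jaw along 0.0019005853434152617 lat -0.0005461432071388635 0.06495216469520541
```

Call:
play_rows(series=[{"offset":[0.2,0.1,0],"turn":[0,0,0]},{"offset":[0,0,0],"turn":[0,0,0]},{"offset":[0,0,0.6],"turn":[0,0,0]},{"offset":[0,0,0.6],"turn":[0,0,0]},{"offset":[0,0,0.4],"turn":[0,0,0]},{"offset":[0,0,0],"turn":[0,0,0]}])

```text
time: 8.18
tool_pos: [0.5782, -0.0168, 0.1048]
tcp_rot: [2.649, 1.687, 0.0]
contact_force: [-0.1, -0.6, -1.2]
finger_gap: 0.0442
```

Run:
```python
from h import *
err([.5774,-.0169,.0745],np.radians(65))
```

```text
t 8.1833 pos [ 0.5782 -0.0168  0.1048] F [-0.1 -0.6 -1.2] gap 0.0442
offset cm [-0.04 -0.07  3.03] turn [ 0.001  0.    -0.   ]
```

Call:
play_rows(series=[{"offset":[-0.04,-0.1,0.6],"turn":[0,0,0]},{"offset":[0,-0.05,0.6],"turn":[0,0,0]},{"offset":[0,-0.03,0.6],"turn":[0,0,0]},{"offset":[0,-0.03,0.5],"turn":[0,0,0]},{"offset":[0,0,0],"turn":[0,0,0]}])

```text
time: 8.6
tool_pos: [0.5752, -0.0163, 0.0785]
tcp_rot: [2.65, 1.687, -0.002]
contact_force: [-0.2, 0.8, -1.3]
finger_gap: 0.0447
```

Run:
```python
from h import *
err([.5774,-.0169,.0745],np.radians(65))
```

```text
t 8.6 pos [ 0.5752 -0.0163  0.0785] F [-0.2  0.8 -1.3] gap 0.0447
offset cm [0.04 0.23 0.4 ] turn [-0.     0.001 -0.   ]
```

Call:
play_rows(series=[{"offset":[0.04,0.22,0.2],"turn":[0,0,0]},{"offset":[0,0,0.2],"turn":[0,0,0]},{"offset":[0,0,0],"turn":[0,0,0]},{"offset":[0,0,0],"turn":[0,0,0]}])

```text
time: 8.93
tool_pos: [0.5776, -0.0169, 0.0737]
tcp_rot: [2.65, 1.688, -0.002]
contact_force: [-0.6, 0.1, -1.0]
finger_gap: 0.0442
```

Run:
```python
from h import *
err([.5774,-.0169,.0745],np.radians(65))
for n in("scene","top"):
    cv2.imwrite(f"pics/{n}6.png",optics.read_camera(n)[:,:,::-1])
crop("pics/scene6.png",260,130,360,220,8,"pics/s6.png")
crop("pics/top6.png",260,110,360,185,8,"pics/t6.png")
```

```text
t 8.9333 pos [ 0.5776 -0.0169  0.0737] F [-0.6  0.1 -1. ] gap 0.0442
offset cm [-0.01 -0.02 -0.08] turn [-0.001  0.001 -0.   ]
```

View pics/s6.png

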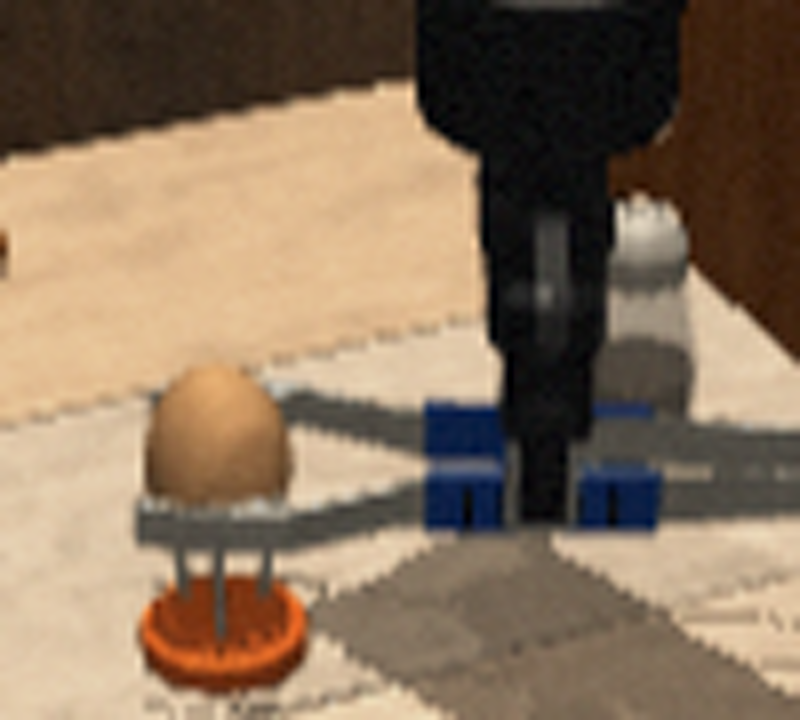

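View pics/t6.png

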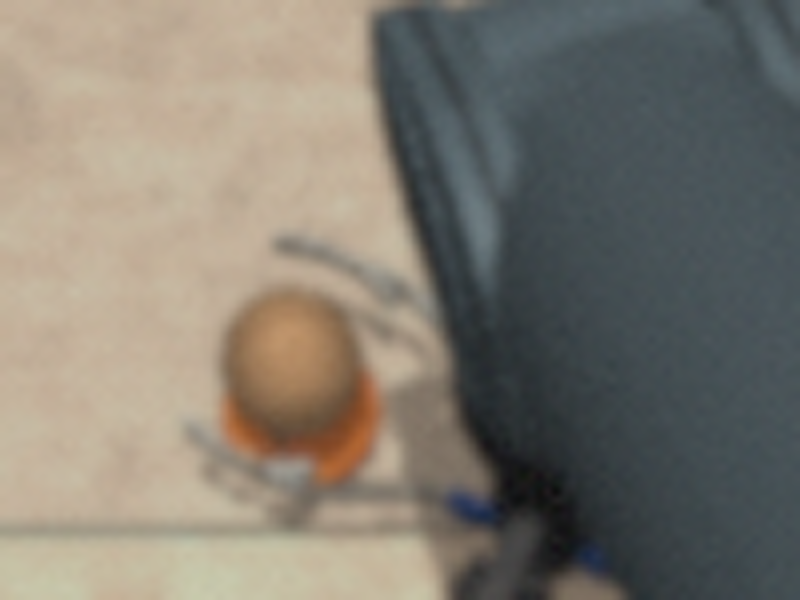

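Run:
```python
from h import *
s=arm.get_state(); d=R.from_rotvec(s["tcp_rot"]).as_matrix()[:,0]; n=np.array([-d[1],d[0],0])
pred=s["tool_pos"]-[0,0,.0178]+.122*d+[0,0,.019]
px={"scene":[((153+.5)/8-.5+260,(390+.5)/8-.5+130),((139+.5)/8-.5+260,(505+.5)/8-.5+130)],"top":[((277+.5)/8-.5+260,(240+.5)/8-.5+110),((187+.5)/8-.5+260,(426+.5)/8-.5+110)]}
egg={"scene":np.array([.6179,.0724,0]),"top":np.array([.6166,.0706,0])}
for c in px:
    m=(onz(c,px[c][0],pred[2])+onz(c,px[c][1],pred[2]))/2; e=m-pred
    jaw=pred-.022*d+e; g=egg[c]-jaw; g[2]=0
    print(c,"tip off along",e@d,"lat",e@n,"| egg minus jaw along",g@d,"lat",g@n, np.linalg.norm(onz(c,px[c][0],pred[2])-onz(c,px[c][1],pred[2])))
# tongs midline overlay + egg
im=cv2.imread("pics/t6.png")
for x in(.08,.1,.122):
  for w in(-1,0,1):
    q=s["tool_pos"]-[0,0,.0178]+x*d+[0,0,.019]+w*.0295*n; u=(proj("top",q)-[260,110]+.5)*8; cv2.circle(im,(int(u[0]),int(u[1])),3,(0,0,255),-1)
cv2.imwrite("pics/t6b.png",im)
```

```text
scene tip off along -0.002401177157734613 lat 0.00020786397762747615 | egg minus jaw along 0.0003363111967151454 lat 0.0010181135653960038 0.06676794781971947
top tip off along -0.004600125426149154 lat 0.0005233716421567398 | egg minus jaw along 0.00035441525196573724 lat 0.0011196334072934029 0.06702672696713642
```

View pics/t6b.png

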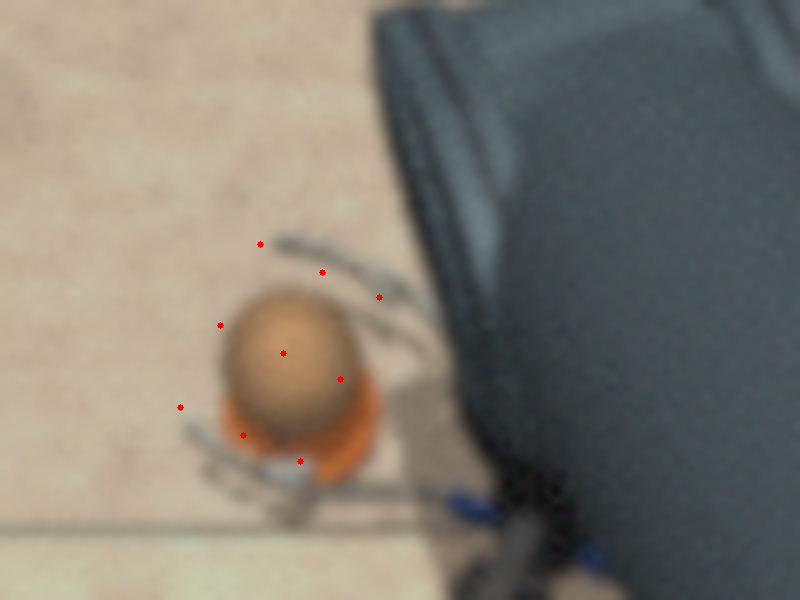

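Call:
play_rows(series=[{"offset":[0.01,-0.08,-0.06],"turn":[0,0,0]},{"offset":[0,0,0],"turn":[0,0,0]},{"offset":[0,0,0],"turn":[0,0,0]}])

```text
time: 9.28
tool_pos: [0.5772, -0.0164, 0.075]
tcp_rot: [2.649, 1.687, -0.001]
contact_force: [-0.5, 0.0, -1.4]
finger_gap: 0.0441
```

Call:
play_rows(series=[{"offset":[0,0,0],"turn":[0,0,0]},{"offset":[0,0,0],"turn":[0,0,0]},{"offset":[0,0,0],"turn":[0,0,0]},{"offset":[0,0,0],"turn":[0,0,0]},{"offset":[0,0,0],"turn":[0,0,0]}], gripper=3.3, newtons=50)

```text
time: 9.7
tool_pos: [0.5774, -0.0164, 0.0754]
tcp_rot: [2.649, 1.687, -0.0]
contact_force: [-0.4, -0.0, -1.4]
finger_gap: 0.0329
```

Run:
```python
from h import *
err([.577,-.0165,.0745],np.radians(65))
for n in("scene","top"):
    cv2.imwrite(f"pics/{n}7.png",optics.read_camera(n)[:,:,::-1])
crop("pics/scene7.png",260,150,360,220,8,"pics/s7.png")
crop("pics/top7.png",260,110,360,185,8,"pics/t7.png")
```

```text
t 9.7 pos [ 0.5774 -0.0164  0.0754] F [-0.4 -0.  -1.4] gap 0.0329
offset cm [-0.03 -0.03  0.09] turn [ 0.001  0.001 -0.   ]
```

View pics/s7.png

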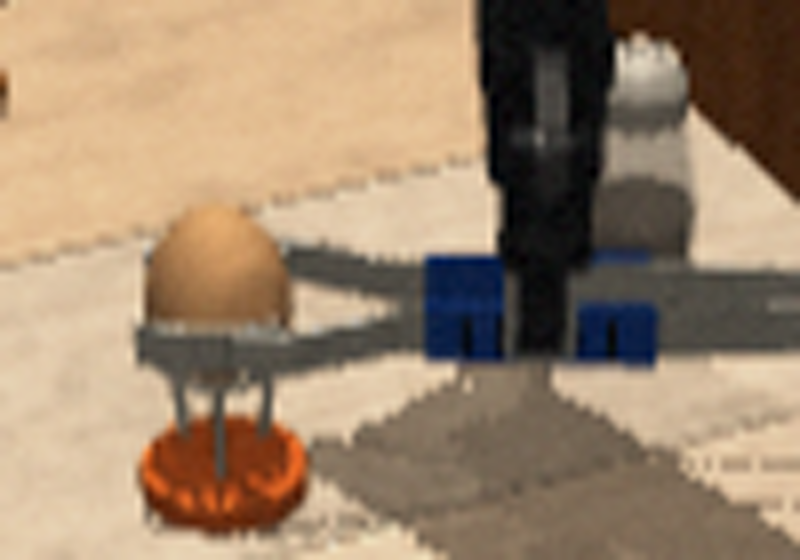

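View pics/t7.png

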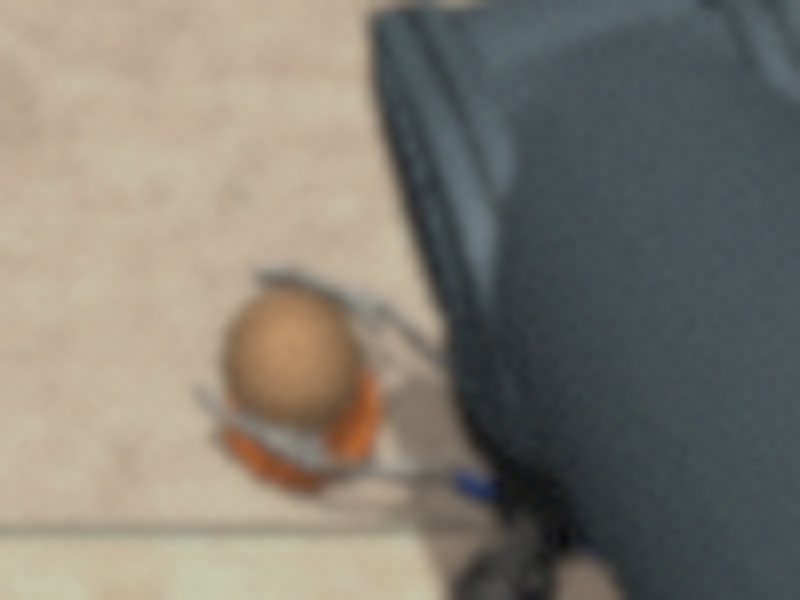

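Jaws straddle the egg, the egg and stand haven't moved, and there is a slit of clearance on each side. Clamping.

Call:
play_rows(series=[{"offset":[0,0,0.05],"turn":[0,0,0]},{"offset":[0,0,0],"turn":[0,0,0]},{"offset":[0,0,0],"turn":[0,0,0]},{"offset":[0,0,0],"turn":[0,0,0]},{"offset":[0,0,0],"turn":[0,0,0]},{"offset":[0,0,0],"turn":[0,0,0]}], gripper=2.4, newtons=50)

```text
time: 10.3
tool_pos: [0.5771, -0.0163, 0.0749]
tcp_rot: [2.649, 1.688, -0.001]
contact_force: [-0.5, -0.6, -0.3]
finger_gap: 0.0303
```

Run:
```python
from h import *
err([.577,-.0165,.0745],np.radians(65))
for n in("scene","top"):
    cv2.imwrite(f"pics/{n}8.png",optics.read_camera(n)[:,:,::-1])
crop("pics/scene8.png",260,150,360,220,8,"pics/s8.png")
crop("pics/top8.png",260,110,360,185,8,"pics/t8.png")
```

```text
t 10.3 pos [ 0.5771 -0.0163  0.0749] F [-0.5 -0.6 -0.3] gap 0.0303
offset cm [-0.02  0.    0.04] turn [0.    0.001 0.   ]
```

View pics/s8.png

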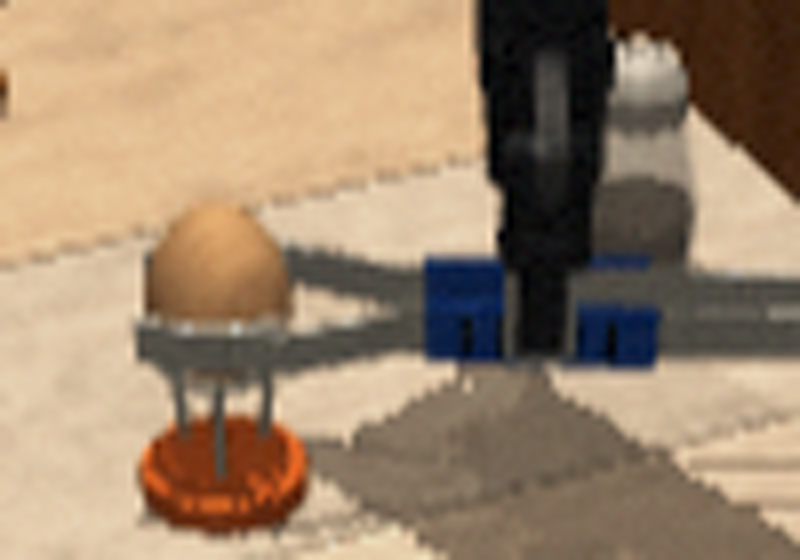

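View pics/t8.png

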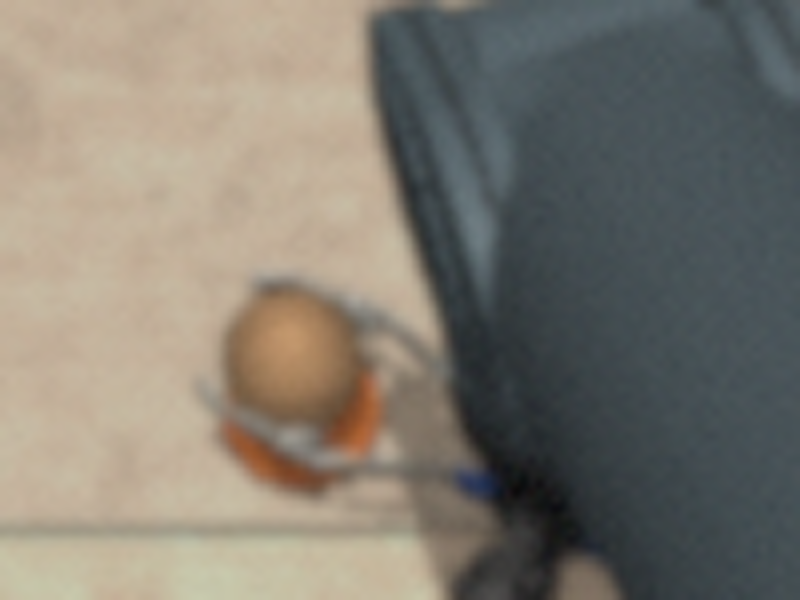

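The tongs have shut on the egg at 30.3 mm over the grips, and the stand hasn't moved. Lifting slowly at first.

Call:
play_rows(series=[{"offset":[0,0,-0.3],"turn":[0,0,0]},{"offset":[0,0,-0.4],"turn":[0,0,0]},{"offset":[0,0,-0.5],"turn":[0,0,0]},{"offset":[0,0,-0.7],"turn":[0,0,0]},{"offset":[0,0,-0.9],"turn":[0,0,0]},{"offset":[0,0,-1.0],"turn":[0,0,0]},{"offset":[0,0,-1.0],"turn":[0,0,0]},{"offset":[0,0,-1.0],"turn":[0,0,0]},{"offset":[0,0,-1.0],"turn":[0,0,0]},{"offset":[0,0,-1.0],"turn":[0,0,0]},{"offset":[0,0,-0.8],"turn":[0,0,0]},{"offset":[0,0,-0.6],"turn":[0,0,0]}])

```text
time: 11.4
tool_pos: [0.5771, -0.0164, 0.1772]
tcp_rot: [2.648, 1.687, 0.0]
contact_force: [0.2, 0.5, -1.0]
finger_gap: 0.0302
```

Call:
play_rows(series=[{"offset":[0,0,-0.4],"turn":[0,0,0]},{"offset":[0,0,0],"turn":[0,0,0]},{"offset":[0,0,0],"turn":[0,0,0]},{"offset":[0,0,0],"turn":[0,0,0]}])

```text
time: 11.73
tool_pos: [0.5777, -0.0164, 0.1833]
tcp_rot: [2.647, 1.687, 0.003]
contact_force: [-0.6, 0.2, -1.7]
finger_gap: 0.0302
```

Run:
```python
from h import *
err([.577,-.0165,.175],np.radians(65))
for n in("scene","top"):
    cv2.imwrite(f"pics/{n}9.png",optics.read_camera(n)[:,:,::-1])
crop("pics/scene9.png",160,110,320,230,5,"pics/s9.png")
crop("pics/top9.png",180,110,340,200,5,"pics/t9.png")
```

```text
t 11.7333 pos [ 0.5777 -0.0164  0.1833] F [-0.6  0.2 -1.7] gap 0.0302
offset cm [-0.04 -0.06  0.83] turn [ 0.003 -0.    -0.   ]
```

View pics/s9.png

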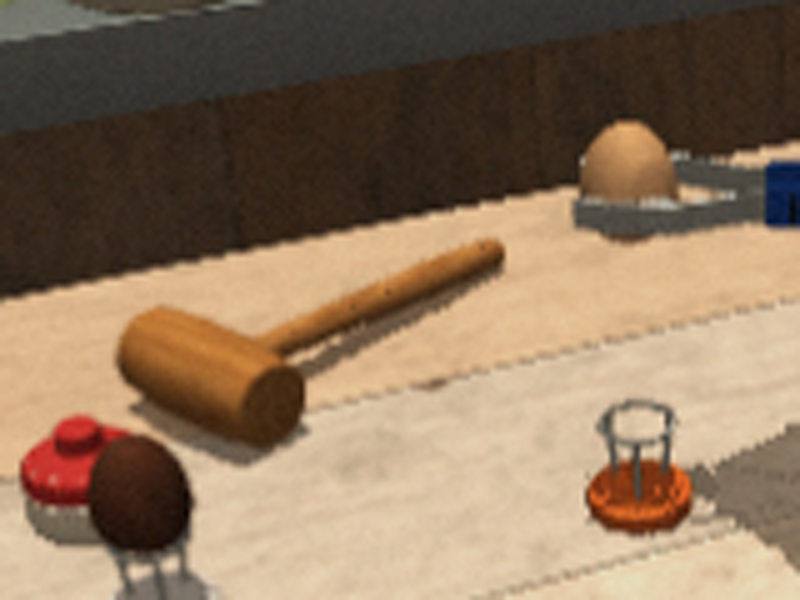

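View pics/t9.png

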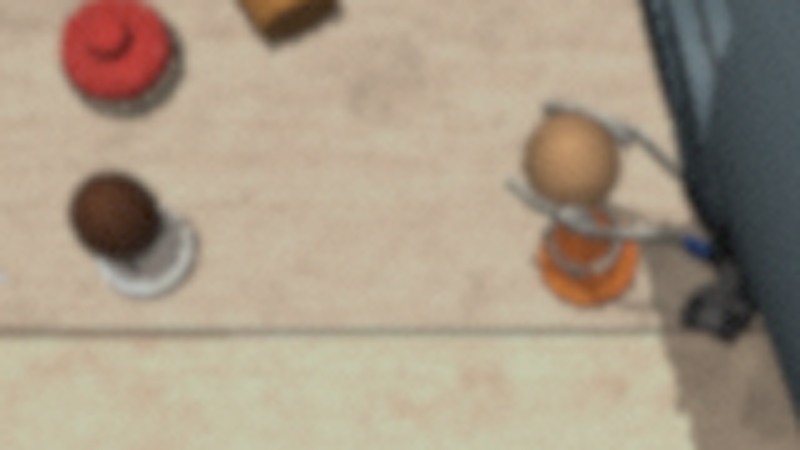

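The egg is held in the jaws at scene crop (628,175), and the orange stand is empty and upright at (640,495), unmoved. I'll trim the height slightly and let it settle.

Call:
play_rows(series=[{"offset":[0,0,0.5],"turn":[0,0,0]},{"offset":[0,0,0],"turn":[0,0,0]},{"offset":[0,0,0],"turn":[0,0,0]},{"offset":[0,0,0],"turn":[0,0,0]},{"offset":[0,0,0],"turn":[0,0,0]},{"offset":[0,0,0],"turn":[0,0,0]},{"offset":[0,0,0],"turn":[0,0,0]},{"offset":[0,0,0],"turn":[0,0,0]}])

```text
time: 12.5
tool_pos: [0.5764, -0.0163, 0.1755]
tcp_rot: [2.649, 1.688, -0.002]
contact_force: [-0.2, 0.3, -1.0]
finger_gap: 0.0305
```

Run:
```python
from h import *
err([.577,-.0165,.175],np.radians(65))
cv2.imwrite("pics/scene10.png",optics.read_camera("scene")[:,:,::-1])
a,b=[cv2.imread(f"pics/{n}.png") for n in("scene0","scene10")]
d=cv2.absdiff(a,b).max(2); print("foot diff",d[200:217,276:300].mean(),"white",d[222:242,178:206].mean(),"heart",d[245:270,290:322].mean(),"bg",d[260:290,180:220].mean())
cv2.imwrite("pics/s10.png",b)
```

```text
t 12.5 pos [ 0.5764 -0.0163  0.1755] F [-0.2  0.3 -1. ] gap 0.0305
offset cm [0.01 0.07 0.05] turn [-0.001  0.001  0.   ]
foot diff 15.629901960784315 white 9.20357142857143 heart 8.69125 bg 10.049166666666666
```

View pics/s10.png

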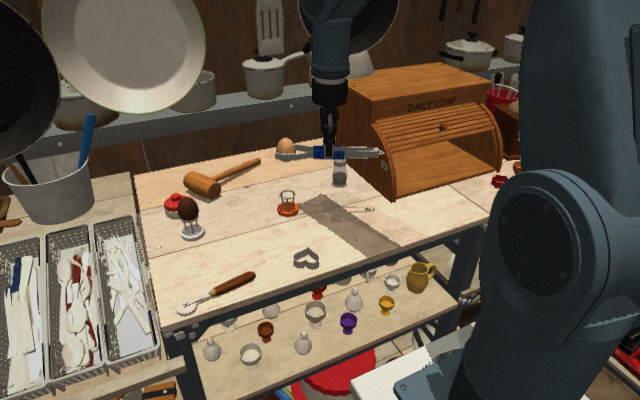

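The egg at (286,146) is steady in the jaws about 10 cm up. The stand at (288,205), the dark egg at (188,212) and the heart cutter at (306,258) are where they were.

```bash
python3 -c "
from station import arm
print(arm.finish_job())"
```

```text
the job is handed in; nothing more can be done
None
```

I picked up the tongs by their blue grips, shut them on the pale egg and lifted it about 10 cm off the orange stand. I handed the job in at 12.5 s with the egg still held.

- **Grip:** I carried the tongs part shut at 44 mm and clamped the egg with 50 N, which brought the width over the grips to 30.3 mm. The last reading was 30.5 mm.
- **Lift:** the TCP rose from 0.075 to 0.1755 m. In the final picture the egg sits steady in the jaws, and the outside force on the tool read about 1 N.
- **Stands and cutter:** the orange stand is empty and upright in its original spot. Around the white stand's foot and the heart cutter, the picture matches the first one to within noise. The dark egg looks unmoved. The orange foot's area changed a little more than the noise. I put that down to the egg being gone and the arm's shadow, since its outline has not shifted.
- **Disagreement:** the jaw tips appeared 2 to 4 mm nearer the grips than the arm's pose predicted, and the two cameras differed by 1 to 3 mm. I therefore aligned the jaws to the egg within each camera's own picture, leaving about 1 mm of sideways offset, and corrected most of that before closing.

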